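Set a board out over the rail's end for sawing, and hold it

ROBOT

A 7-joint arm with a two-finger parallel gripper is mounted at the origin on a cart in front of the work surface, level with it; the furniture and walls round the work are solid. World frame = base frame: x ahead of the robot, y to its left, z up, the work surface at z = 0. Lengths are in m, angles in rad, forces in N, time in s.
With the tool pointing down it reaches from about 0.4 to 0.875 m from the base axis. Payload 6.5 kg.
Tool frame: the origin (TCP) lies midway between the tips of the shut fingers; the grasp point (between the pads) lies 19 mm behind it; z points along the fingers, y is the line along which they close (so a half turn about z gives the same grasp; the last joint's range is limited). The gripper opens to 85 mm and grips with 20 to 120 N. Pads are 22 mm wide; open, the fingers measure 114 mm over their backs; the gripper's body (76 mm by 85 mm) begins 54 mm behind the grasp point. The pads swing forward as they close: fully open they stand 13 mm farther back than shut.
Start: joints at [-1.41, 0.536, -0.004, 1.538, 0.003, 1.067, -0.071], TCP at [0.146, 0.633, 0.231] pointing down, gripper open.
Joint ranges: [-2.7, 2.7], [-0.37, 2.16], [-1.27, 1.26], [0.24, 2.4], [-1.31, 4.45], [0.19, 1.91], [-2.76, 2.76]. Speed limits (rad/s): [2.39, 2.39, 3.14, 3.14, 3.14, 3.14, 3.14].

INTERFACE

Orientations are given as a 3x3 rotation matrix whose columns are the frame's x, y, z axes.
In Python, from bench import r gives the robot as it stands. Calls block until the motion is done:
- r.move_pose(position, orientation): joint-space move of the TCP to a pose.
- r.movel(position, rotation=None, speed=0.15, stop_force=None): straight line of the TCP; rotation=None keeps the orientation; speed is the mean speed in m/s. With stop_force (N) it stops when the force on the tool has changed by that much, and returns True; else False.
- r.movej(angles): joint-space move.
- r.gripper_to(opening, strength=None): finger opening in m; strength is the grip in N (None keeps the last); returns when the fingers have stopped.
- r.pause(seconds).
- r.solve_ik(position, orientation): joint angles nearest the present ones, or None.
- r.read_state(): the state.
- r.snapshot(name): name is "side" or "top"; returns the picture (384x512x3 uint8, red, green, blue); there is no depth.
- r.camera_model(name): a dict with "fovy" (degrees; the focal length in pixels is half the picture's height over the tangent of half this angle, whatever the lens; pixels are square), "cx", "cy" (the principal point, pixels), "extrinsics" (4x4, takes a point from camera to world coordinates). Camera axes: x right, y down, z forward; pixel columns grow to the right and rows downward; lengths in m; the calibration is good to about 2 mm. A picture is of the moment at which its call begins. camera_model takes no time and is no camera call.
A pose or a line that the arm cannot do raises r.PlanningError and nothing moves.
- r.close_job(): hands the job in; it is judged then, once.
The state is a dict: "clock": time; "joint_pos": joint angles; "dq": joint speeds; "joint_torque": joint torques, N m; "tool_pos": TCP position; "tool_rot": TCP orientation; "force": force on the tool from outside, world axes, zero at the start; "ft_torque": the same for the moment, N m; "opening": finger opening in m; "gripper_force": force on a finger pad.
Only numpy, scipy, OpenCV 4.12 (cv2) and the standard library are available. Lean on these libraries where they do the work, as an engineer would, in place of code of your own. Each camera call takes 0.05 s, during which the arm holds its last target. There are 200 camera calls.

TASK

Lift the hooked wooden end stop up and off the bar at the outer end of the low rail, stand it upright on the bench out of the way and let go of it. Then slide the board outward along the rail, without lifting it off or letting it tip, until its pencil line lies right over the rail's end edge, ready for sawing. It would now tip by itself, so finish while still holding it with the fingers, level, flat on the rail and in line with it; leave the other tools where they are.

Things in the scene. Friction and masses are not known exactly. Their poses are not given: they have to be found in the camera images.
- rail_edge (a point): Middle of the upper edge of the rail's outer end face, where the pencil line must come; 70 mm above the bench. x horizontal along the rail, outward (the way the board is slid), y across, z up; the beam runs from x = -230 to 0. On the end face a steel bar 8 thick, 48 long, lies across, centre at x = +16, z = -18; below it a small pad sticks out 22 for the hung stop to lean on.
- rail: The rail: fixed straight wooden beam 230 long, 38 wide, its flat top 70 mm above the bench, on a plywood foot 100 wide and 12 thick that ends 25 short of the outer end (not under the stop). Origin on the bench under the middle of the beam, 115 mm inward of rail_edge; same axes. A tall tool chest stands to the left behind it.
- stop_center (a point): Centre of the end stop's wooden post, 36 (x) x 40 (y) x 100 tall (z) mm, x outward like the rail's. It hangs upright in the board's way, foot 15 above the bench, top 45 above the rail's top, 22 outside the end face. Grip its upper end by the side faces 40 apart (close along y); raise it straight up at least 16, better 40, before moving it sideways.
- stop: The end stop, about 150 g; origin at the centre of its flat underside, same axes as its point; it stands by itself. A steel hook 18 mm wide on its inward (-x) face, about half-way up, reaches 13 inward over the bar and 13 down behind it.
- board_center (a point): Centre of the board, half-way up (80 mm above the bench on the rail). Plain wood, 220 (x) x 56 (y) x 20 (z) mm; x points along it to its outer end, next to the stop. It overhangs the beam by 9 on either side, so fingers can pass beside the beam and grip its long edges from above (close along y). Its inner end sticks out past the rail's inner end at the start.
- board_mark (a point): Middle of the pencil line, at the board's underside, same axes as the board. The line is dark, 3 mm wide, square across the board and down its edges, 135 from the outer end and 85 from the inner end (x = -25 from the centre).
- board: The board, about 250 g, balanced about its centre, sliding with ordinary wood friction; origin at the centre of its underside, same axes.
- glue_bottle: Bystander, to be left alone: white wood-glue bottle with an orange pointed cap, 56 x 70 x 181 mm tall, standing beyond the rail. Origin under its middle.
- marking_gauge: Bystander, to be left alone: wooden marking gauge (a block fence on a stem), 204 x 94 x 67 mm overall, lying beyond the rail. Origin under its middle.
- mallet: Bystander, to be left alone: beech joiner's mallet lying on its side, 124 x 280 x 88 mm overall, on the front left of the bench. Origin under its middle.
- pencil: Bystander, to be left alone: flat red carpenter's pencil, 88 x 142 x 15 mm overall, lying beyond the rail. Origin under its middle.
Not all that is in view belongs to the job. Of the things shaped like the stop, the dark wooden one is meant.

How it is judged:
By the outcome, as a careful person would: the job done as asked, in the order asked, and still so for the second after the job is handed in, while the arm keeps its last pose, push and grip.
It also fails if it takes over 56 s, if anything falls off the work surface, if the arm or the gripper's body presses on something with over 40 N, if the wrist force passes 120 N, or if a joint passes its speed limit or range.

## Working session

There is one attempt and no reset: what is moved stays moved. The work goes in short steps, each a Python script; the robot and the scene stay as the last script left them, time stands still between calls to the robot, and variables do not carry over. Pictures are saved under pics/ and viewed, at most 10 in all, crops included, and the job is handed in when it is done.

```bash
mkdir -p pics; ls; python3 - <<'E'
from bench import r
import cv2
for n in("side","top"):
    cv2.imwrite(f"pics/{n}0.png",cv2.resize(r.snapshot(n)[:,:,::-1],(800,600),interpolation=cv2.INTER_CUBIC))
    print(n,r.camera_model(n))
s=r.read_state();print(s["clock"],s["tool_pos"],s["tool_rot"],s["opening"])
E
```

```text
pics
side {'fovy': 47.12122445710801, 'cx': 254.8561629359434, 'cy': 189.5045104148018, 'extrinsics': array([[ 0.94871091, -0.20223366,  0.24300032,  0.21026015],
       [-0.31556643, -0.65224434,  0.68919892, -0.94709438],
       [ 0.01911637, -0.73053328, -0.68260947,  1.07781748],
       [ 0.        ,  0.        ,  0.        ,  1.        ]])}
top {'fovy': 54.41923869708687, 'cx': 254.3456074391067, 'cy': 188.34471545400066, 'extrinsics': array([[ 2.79341750e-03, -9.90112179e-01,  1.40250028e-01,
         4.27131178e-01],
       [-9.99912047e-01, -9.47202103e-04,  1.32287708e-02,
         5.48995977e-02],
       [-1.29651220e-02, -1.40274646e-01, -9.90027742e-01,
         1.05426683e+00],
       [ 0.00000000e+00,  0.00000000e+00,  0.00000000e+00,
         1.00000000e+00]])}
0.1 [0.14602764 0.63280407 0.23048971] [[-9.74418099e-01  2.24742763e-01 -2.42570586e-04]
 [ 2.24742866e-01  9.74416871e-01 -1.55098994e-03]
 [-1.12208894e-04 -1.56582868e-03 -9.99998768e-01]] 0.08505274199367473
```

View pics/side0.png

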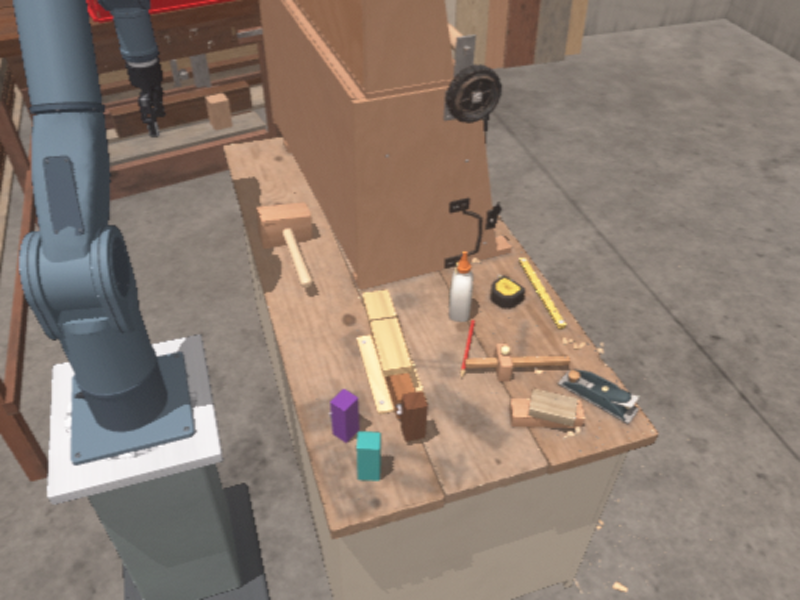

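View pics/top0.png

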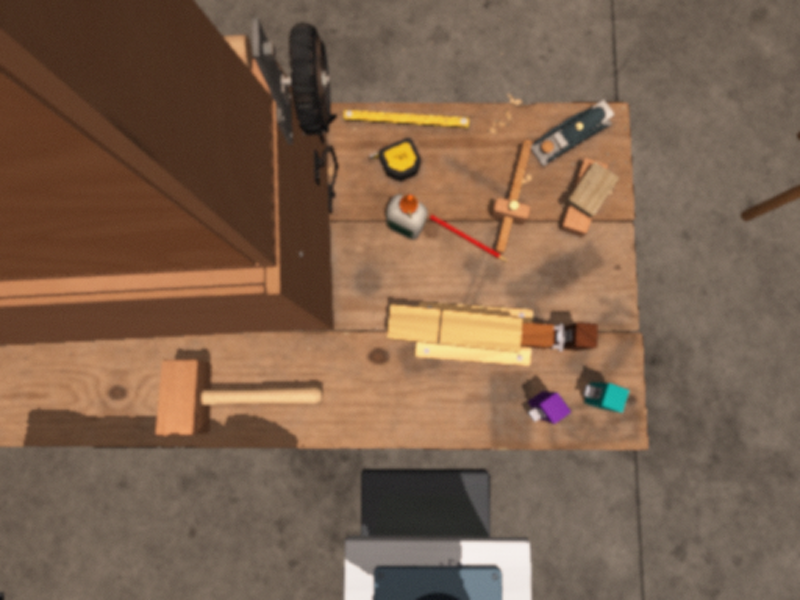

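Side view: the dark stop is at about (410,415), the board runs from (378,295) to (405,375), and the purple and teal posts are decoys. Top view: the board spans x 388–522, y≈325, with the mark at x≈440. The bare rail runs to x≈553 and the dark post is at (583,336). I'll crop in on these to get the corners.

```bash
cat > h.py <<'E'
import numpy as np, cv2
from bench import r
def crop(n,x0,y0,w,h,s,out):
    im=r.snapshot(n)[y0:y0+h,x0:x0+w,::-1]
    cv2.imwrite(out,cv2.resize(im,None,fx=s,fy=s,interpolation=cv2.INTER_CUBIC))
def pix2w(n,u,v,z):
    c=r.camera_model(n);f=192/np.tan(np.radians(c["fovy"]/2));E=c["extrinsics"]
    d=E[:3,:3]@np.array([(u-c["cx"])/f,(v-c["cy"])/f,1]);p=E[:3,3]
    return p+d*(z-p[2])/d[2]
def w2pix(n,P):
    c=r.camera_model(n);f=192/np.tan(np.radians(c["fovy"]/2));E=c["extrinsics"]
    q=E[:3,:3].T@(np.asarray(P)-E[:3,3]);return np.array([c["cx"]+f*q[0]/q[2],c["cy"]+f*q[1]/q[2]])
E
python3 - <<'E'
from h import *
crop("top",240,185,160,80,5,"pics/topc.png")
crop("side",220,180,75,110,5,"pics/sidec.png")
E
```

```text
(no output)
```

View pics/topc.png

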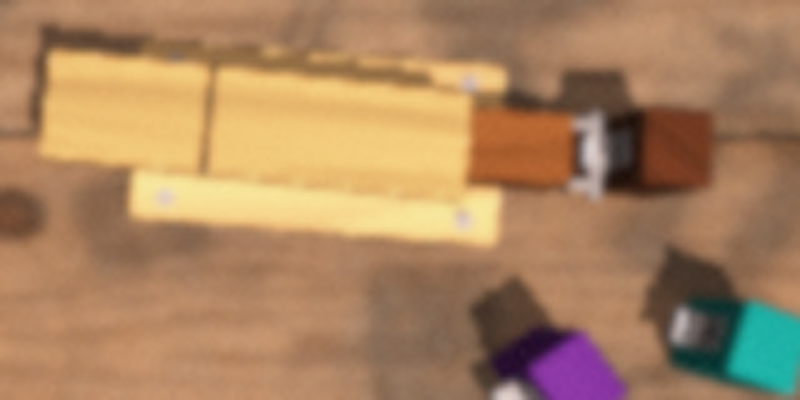

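View pics/sidec.png

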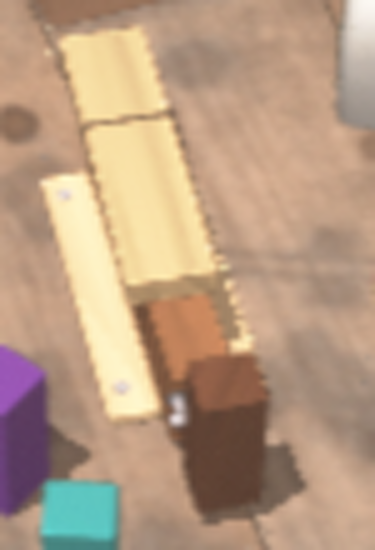

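Top crop: board top corners are about (47,50), (473,92), (40,155). The pencil line runs (212,68)–(204,172), the rail end is at x≈573 (y 113–186), and the post top is (640–713, 107–187). Next I'll fit poses to these points using both views.

```bash
cat > m.py <<'E'
from h import *
T=lambda u,v,z:pix2w("top",240+(u+.5)/5-.5,185+(v+.5)/5-.5,z)
S=lambda u,v,z:pix2w("side",220+(u+.5)/5-.5,180+(v+.5)/5-.5,z)
def show(k,*p):
    print(k,*[np.round(q[:2]*1000,1) for q in p])
show("board top T inL,outL,inR",T(47,50,.09),T(473,92,.09),T(40,155,.09))
show("board top S inR? ..",S(60,40,.09),S(142,28,.09),S(218,272,.09),S(130,288,.09))
show("mark T",T(212,68,.09),T(204,172,.09)); show("mark S",S(85,127,.09),S(170,115,.09))
show("rail T",T(473,110,.07),T(573,114,.07),T(470,183,.07),T(572,186,.07))
show("foot T",T(132,218,.012),T(497,243,.012),T(505,95,.012),T(507,68,.012)); show("foot S",S(42,182,.012),S(108,418,.012),S(158,410,.012),S(252,345,.012))
show("post T",T(640,107,.115),T(713,110,.115),T(710,187,.115),T(638,186,.115))
show("post S",S(188,362,.115),S(250,354,.115),S(268,394,.115),S(196,408,.115))
E
python3 m.py
```

```text
board top T inL,outL,inR [547.3  81.7] [ 525.6 -138.9] [492.6  85. ]
board top S inR? .. [491.5  81.7] [546.8  76.9] [ 524.5 -140.6] [ 471.  -136.8]
mark T [538.   -4.1] [4.84e+02 4.00e-01]
mark S [484.1  -0.8] [538.8  -6.5]
rail T [ 518.2 -142.6] [ 516.1 -195.1] [ 479.7 -140. ] [ 478.3 -193.3]
foot T [463.1  36.2] [ 449.8 -165.5] [ 532.  -172.4] [ 547.1 -173.9]
foot S [463.6  33. ] [ 448.1 -166.6] [ 478.6 -170. ] [ 549.8 -139.8]
post T [ 515.6 -217.4] [ 514.2 -253.9] [ 475.6 -250.6] [ 476.  -214.8]
post S [ 478.9 -218.5] [ 513.7 -223.5] [ 513.7 -252.9] [ 472.9 -250.1]
```

Both views agree to 2–3 mm. The rail yaw is about 4°, its end is at about (0.4975,-0.194), the post at about (0.495,-0.234) and the board yaw is about 5.6°. Next I'll check free space and the chest, then swing the arm clear.

```bash
python3 - <<'E'
from h import *
B=lambda n,u,v,z=0:np.round(pix2w(n,u*.64,v*.64,z)[:2],3)
print("chest",B("top",332,330),B("side",360,285),"\nplane block",B("top",565,230),B("top",590,235),"gauge end",B("top",500,255),B("side",468,366),"gauge block",B("top",510,218,.03))
print("bench R edge",B("top",640,330),"front",B("top",500,447),"free",B("top",580,272),"blockS",B("side",512,420),B("side",580,428))
s=r.read_state();p=s["tool_pos"];R=s["tool_rot"]
a=np.arctan2(p[1],p[0]);q=np.array([.43*np.cos(a),.43*np.sin(a),.28])
r.movel(q,speed=.3); j=np.array(r.read_state()["joint_pos"]); print(j, r.read_state()["tool_pos"])
# rotate base (sign flipped) towards azimuth -0.44
j[0]+=a+0.44; r.movej(j)
s=r.read_state();print(s["clock"],s["tool_pos"],s["joint_pos"],s["tool_rot"][:2,1])
E
```

```text
chest [0.511 0.187] [0.521 0.204] 
plane block [ 0.697 -0.24 ] [ 0.687 -0.286] gauge end [ 0.65  -0.119] [ 0.665 -0.103] gauge block [ 0.711 -0.134]
bench R edge [ 0.512 -0.368] front [ 0.306 -0.112] free [ 0.618 -0.265] blockS [ 0.693 -0.257] [ 0.81  -0.313]
[-1.41748095  0.09895076 -0.03329327  2.02607702  0.00389126  1.01534159
 -0.10858623] [0.09689535 0.42015843 0.28012715]
3.4833 [ 0.39060054 -0.18271615  0.28008774] [ 0.36523107  0.09914833 -0.03417157  2.02595533  0.00370081  1.01531353
 -0.10855743] [ 0.9056701  -0.42398139]
```

```bash
cat >> h.py <<'E'
def Rz(deg):  # tool down, closing line across a rail yawed by deg
    a=np.radians(deg);y=np.array([np.cos(a),-np.sin(a),0]);z=np.array([0,0,-1.]);return np.column_stack([np.cross(y,z),y,z])
def st():
    s=r.read_state();print(round(s["clock"],2),np.round(s["tool_pos"],4),"F",np.round(s["force"],1),"op",round(s["opening"],4),"g",np.round(s["gripper_force"],1))
E
python3 - <<'E'
from h import *
p=np.array([.495,-.234,0])
r.move_pose(p+[0,0,.2],Rz(4));st()
print(r.movel(p+[0,0,.072],speed=.12,stop_force=8));st()
r.gripper_to(.03,40);st()
r.pause(.1)
print(r.movel(p+[0,0,.122],speed=.1));st()
crop("side",220,180,100,110,5,"pics/lift.png")
E
```

```text
4.11 [ 0.4946 -0.2332  0.2   ] F [-0.2  0.   0.7] op 0.0852 g 0.0
False
5.33 [ 0.4956 -0.2343  0.0728] F [-0.7  0.7  1.2] op 0.0853 g 0.0
5.81 [ 0.4952 -0.2341  0.0723] F [-0.3  0.1  3.3] op 0.0396 g 43.7
False
6.56 [ 0.4946 -0.2338  0.1216] F [-0.1  0.2 -1.7] op 0.0395 g 43.2
```

View pics/lift.png

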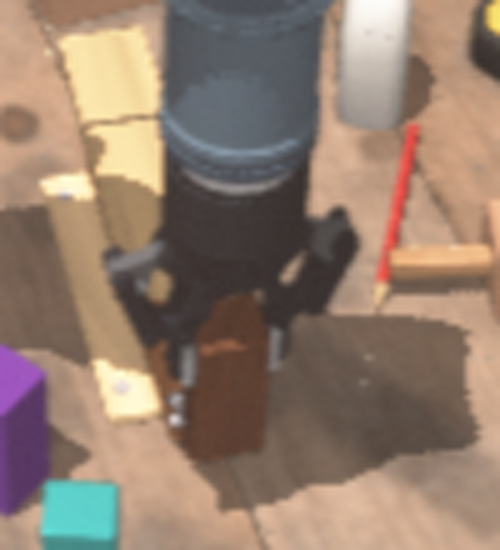

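The post is lifted clear, held upright between the fingers. Now to place it beyond the rail.

```bash
python3 - <<'E'
from h import *
r.movel([.605,-.258,.122],speed=.15)
r.movel([.605,-.258,.066],speed=.12);r.pause(.1)
print(r.movel([.605,-.258,.052],speed=.03,stop_force=4));st()
r.gripper_to(.075);r.pause(.1);st()
r.movel([.605,-.258,.2],speed=.2)
# next, over the board, aligned with the board (yaw 5.6); look on the way
r.movel([.56,-.10,.30],speed=.25);st()
crop("top",240,165,160,110,5,"pics/placed.png");crop("side",220,180,110,110,5,"pics/placed_s.png")
E
```

```text
True
8.59 [ 0.6062 -0.2581  0.0579] F [0.  0.5 4.4] op 0.0396 g 43.9
9.13 [ 0.6049 -0.2579  0.0571] F [-0.6  0.2  0.1] op 0.0747 g 0.0
10.92 [ 0.5595 -0.1016  0.2989] F [-0.1 -0.4  0.6] op 0.0751 g 0.0
```

View pics/placed_s.png

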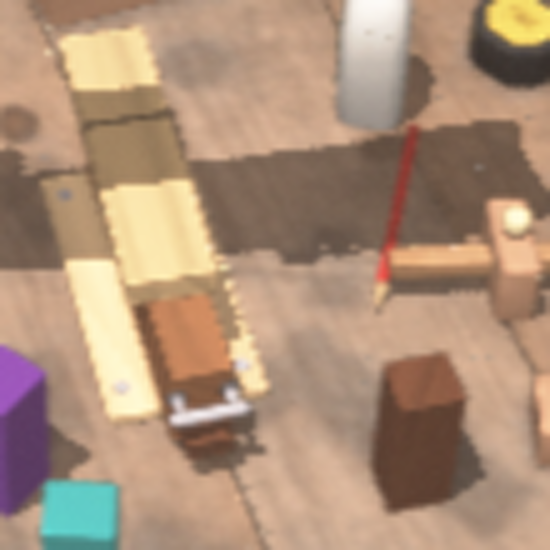

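The stop stands upright on its own at about (420,430), and the hook bar on the rail end is free. Next I'll grip the board 25 mm inward of the pencil line and slide it part way.

```bash
python3 - <<'E'
from h import *
g=np.array([.5134,.0226,0])
r.move_pose(g+[0,0,.2],Rz(5.6))
r.movel(g+[0,0,.12],speed=.2)
print(r.movel(g+[0,0,.056],speed=.06,stop_force=6));st()
r.gripper_to(.045,60);r.pause(.2);st()
d=np.array([-np.sin(np.radians(4)),-np.cos(np.radians(4)),0])
p=np.array(r.read_state()["tool_pos"]);p0=p.copy()
print(r.movel(p+.05*d,Rz(5),speed=.06,stop_force=20));st()
print(r.movel(p+.13*d,Rz(4.2),speed=.06,stop_force=20));st()
print(p0, np.round(np.array(r.read_state()["tool_pos"])-p0,4))
a=r.snapshot("side")[180:290,220:300,::-1];b=r.snapshot("top")[180:270,240:400,::-1]
cv2.imwrite("pics/mid_s.png",cv2.resize(a,None,fx=5,fy=5,interpolation=cv2.INTER_CUBIC))
cv2.imwrite("pics/mid_t.png",cv2.resize(b,None,fx=5,fy=5,interpolation=cv2.INTER_CUBIC))
E
```

```text
False
13.48 [0.5137 0.0226 0.0564] F [-0.4  0.3  0.2] op 0.075 g 0.0
13.99 [0.5138 0.0226 0.0566] F [-0.8 -0.1  5.4] op 0.0554 g 63.9
False
14.97 [ 0.5103 -0.0286  0.0566] F [-0.1 -0.6  5. ] op 0.0558 g 64.0
False
16.46 [ 0.5046 -0.1074  0.0566] F [-0.2  2.7  5.7] op 0.055 g 64.0
[0.51380069 0.02264411 0.05658266] [-0.0092 -0.13    0.    ]
```

View pics/mid_s.png

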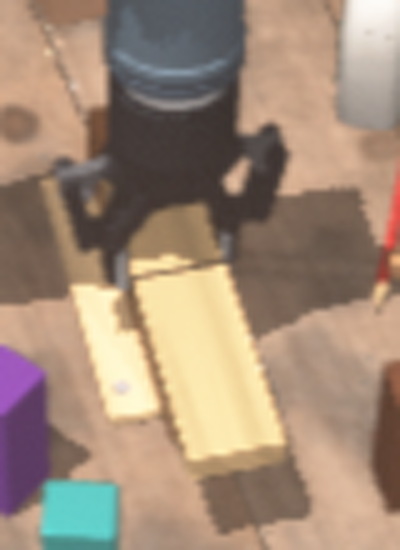

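View pics/mid_t.png

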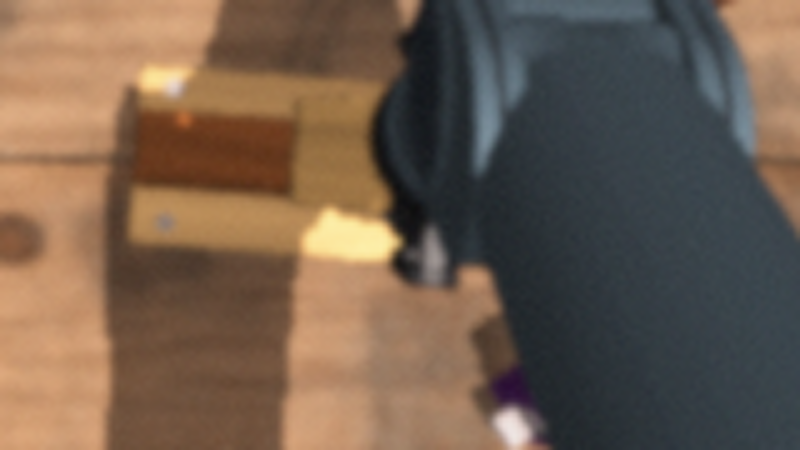

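Side: the pencil line is at (133,277)–(228,262), and the board is held level on the rail. Top: the beam's inner end is at x≈136, y 109–187, which gives the rail axis.

```bash
cat > m2.py <<'E'
from h import *
T=lambda u,v,z,y0=185:pix2w("top",240+(u+.5)/5-.5,y0+(v+.5)/5-.5,z)
S=lambda u,v,z:pix2w("side",220+(u+.5)/5-.5,180+(v+.5)/5-.5,z)
i=(T(137,109,.07,180)+T(135,187,.07,180))/2; o=(T(573,114,.07)+T(572,186,.07))/2
oS=(S(172,382,.07)+S(237,375,.07))/2
d=(o-i)[:2];print("inner",i,"outer T",o,"outer S",oS,"len",np.hypot(*d),"yaw",np.degrees(np.arctan2(-d[0],-d[1])))
f=(T(132,218,.012)-T(497,243,.012))[:2];print("foot yaw",np.degrees(np.arctan2(f[0],f[1])))
m=(S(133,277,.09)+S(228,262,.09))/2;print("mark S now",m)
a,b=S(133,277,.09),S(192,462,.09);c,e=S(228,262,.09),S(285,445,.09)
for x,y in((a,b),(c,e)):print("board yaw S",np.degrees(np.arctan2((x-y)[0],(x-y)[1])),np.hypot(*(x-y)[:2]))
# edge-fit: subpixel line of the board's long edges not needed; tool pose
s=r.read_state();print(s["tool_pos"],np.degrees(np.arctan2(-s["tool_rot"][1,1],s["tool_rot"][0,1])))
E
python3 m2.py
```

```text
inner [0.51104516 0.0350095  0.07      ] outer T [ 0.49720851 -0.19421141  0.07      ] outer S [ 0.49669973 -0.19882937  0.07      ] len 0.22963814227811313 yaw 3.4543986050191684
foot yaw 3.766292918033546
mark S now [ 0.50402264 -0.13205769  0.09      ]
board yaw S 3.9748671305375822 0.13737781397922882
board yaw S 6.077101862210518 0.1367595339663694
[ 0.50464596 -0.10737953  0.05659982] 4.207987308587935
```

```bash
cat > m3.py <<'E'
from h import *
from scipy.ndimage import map_coordinates as mc
yaw=np.radians(3.6);d=np.array([-np.sin(yaw),-np.cos(yaw),0]);c=np.array([np.cos(yaw),-np.sin(yaw),0])
def prof(f,cam,x0,y0,org,lat,s):
    im=cv2.imread(f).astype(float).sum(2)/3
    P=[[w2pix(cam,org+d*t+c*l) for t in s] for l in lat];P=np.array(P)
    u=(P[...,0]-x0+.5)*5-.5;v=(P[...,1]-y0+.5)*5-.5
    return mc(im,[v,u],order=1).mean(1) if 0 else mc(im,[v,u],order=1)
o=np.array([.4972,-.1942,.07]);s=np.arange(-.016,.0161,.002)
L=[-.015,-.012,.012,.015]
print("s",np.round(s*1000).astype(int))
print("edge T\n",prof("pics/topc.png","top",240,185,o,L,s).astype(int))
print("edge S\n",prof("pics/placed_s.png","side",220,180,o,[-.014,-.009,0,.009,.014],s).astype(int))
m=np.array([.5110,-.0019,.09]);L=[-.02,-.01,0,.01,.02];s=np.arange(-.008,.0081,.001)
print("mark T0\n",prof("pics/topc.png","top",240,185,m,L,s).astype(int))
m=np.array([.5042,-.1319,.09])
print("mark S now\n",prof("pics/mid_s.png","side",220,180,m,L,s).astype(int))
E
python3 m3.py
```

```text
s [-16 -14 -12 -10  -8  -6  -4  -2   0   2   4   6   8  10  12  14  16]
edge T
 [[105 105 105 104 102 104 108 113 121 129 135 141 152 164 169 149 106]
 [109 107 106 107 109 107 105  98  87  79  80  96 125 154 170 156 119]
 [114 113 112 113 113 114 115 122 132 141 147 155 166 173 169 142  98]
 [111 110 109 109 109 109 113 123 137 147 156 162 166 168 164 138  94]]
edge S
 [[140 141 142 142 141 141 142 142 136 116  98  95  97  95  98 100 100]
 [143 143 143 143 143 144 145 141 129 111  98  91  94  95  97  96  94]
 [140 140 139 138 138 138 139 142 136 116  98  95  94  92  92  94  95]
 [147 147 147 148 147 147 147 145 128 107  97  95  97  99 103 120 149]
 [150 149 147 147 150 152 152 153 141 118  99  95  93  95 110 131 165]]
mark T0
 [[187 183 179 172 158 145 135 133 138 149 161 174 182 185 187 188 187]
 [183 181 179 171 162 153 145 139 141 150 163 175 180 184 186 186 186]
 [184 183 180 176 171 161 149 140 139 145 155 164 172 179 182 184 185]
 [173 172 168 165 159 148 137 129 126 129 137 147 158 166 169 172 173]
 [186 185 185 183 178 172 165 154 146 143 149 158 168 174 179 183 183]]
mark S now
 [[220 216 209 200 188 175 164 156 156 162 172 186 199 210 217 219 217]
 [213 217 219 217 204 183 159 139 135 147 169 194 212 219 219 216 216]
 [196 202 205 201 188 173 160 154 153 159 169 182 193 203 210 214 215]
 [122 125 129 132 131 127 117 108 108 120 141 164 185 201 208 207 205]
 [132 132 132 128 121 111 105 106 119 139 162 186 204 212 214 215 217]]
```

Side view puts the rail edge at y≈-0.1955 and the line at -0.1316, so there are about 63.5 mm to go. Now I'll slide on, pull it onto the rail axis and check.

```bash
python3 - <<'E'
from h import *
t=np.array([.4986,-.1708,.0566])
print(r.movel(t,Rz(3.6),speed=.045,stop_force=25));r.pause(.3);st()
s=r.read_state();print(np.degrees(np.arctan2(-s["tool_rot"][1,1],s["tool_rot"][0,1])))
crop("side",220,180,100,110,5,"pics/fin_s.png");crop("top",240,165,160,110,5,"pics/fin_t.png")
E
```

```text
False
18.43 [ 0.4984 -0.1708  0.0566] F [0.1 3.5 6.2] op 0.0553 g 64.1
3.5943000180345854
```

View pics/fin_s.png

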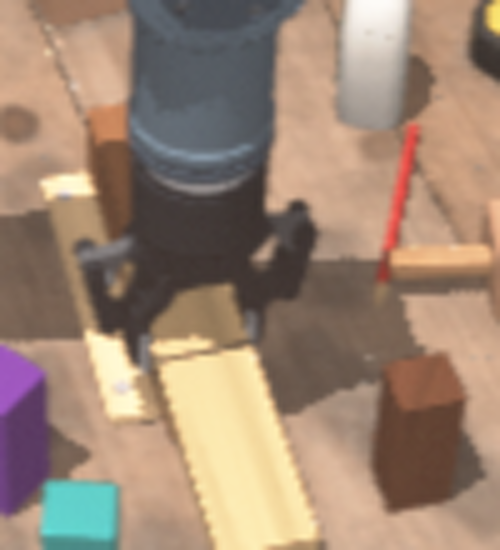

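The board lies level under the fingers with the pencil line at (160,358)–(255,343), right in front of the fingers. The stop still stands. Next is a numeric check of the line position and yaw in the same camera.

```bash
cat > m4.py <<'E'
import m3
from m3 import *
print("=====")
m=np.array([.4972,-.1955,.09]);s=np.arange(-.008,.0081,.0005);L=np.arange(-.022,.0221,.004)
A=prof("pics/fin_s.png","side",220,180,m,L,s)
for l,a in zip(L,A):
    i=np.argmin(np.where(abs(s)<.006,a,999));print(round(l*1000),"min at",round(s[i]*1000,1),int(a[i]),end="; ")
print()
# lateral profile: board edges at distances from the mark, z=.09
w=np.arange(-.04,.0401,.001)
for t in(.01,.03,.05,.07,.09,.11):
    a=prof("pics/fin_s.png","side",220,180,m+d*t,w,[0])[:,0];g=np.abs(np.gradient(a))
    n=len(w)//2;print(t,"edges",round(w[np.argmax(g[:n])]*1000),round(w[n+np.argmax(g[n:])]*1000))
E
python3 m4.py | sed -n '/=====/,$p'
```

```text
=====
-22 min at -1.0 154; -18 min at -0.5 140; -14 min at 0.0 149; -10 min at 0.0 154; -6 min at -1.0 153; -2 min at -0.5 137; 2 min at 0.5 131; 6 min at 0.0 135; 10 min at -3.0 120; 14 min at -1.0 102; 18 min at -1.0 101; 22 min at -2.0 100; 
0.01 edges -29 29
0.03 edges -29 28
0.05 edges -29 28
0.07 edges -30 26
0.09 edges -30 26
0.11 edges -30 26
```

```bash
python3 - <<'E'
from h import *
yaw=np.radians(3.6);d=np.array([-np.sin(yaw),-np.cos(yaw),0]);c=np.array([np.cos(yaw),-np.sin(yaw),0])
im=r.snapshot("side").astype(float).mean(2);m=np.array([.4972,-.1951,.09])
from scipy.ndimage import map_coordinates as mc
t=np.arange(.12,.150,.002);print((t*1000).round().astype(int))
for l in(-.015,0,.015):
    P=np.array([w2pix("side",m+d*x+c*l) for x in t]);print(mc(im,[P[:,1],P[:,0]],order=1).astype(int))
st()
E
```

```text
[120 122 124 126 128 130 132 134 136 138 140 142 144 146 148]
[219 219 218 218 219 219 217 200 173 153 143 140 141 134 105]
[222 222 222 222 222 222 220 207 177 160 150 149 145 137 115]
[211 210 210 211 212 212 211 203 169 148 138 137 135 131 114]
18.58 [ 0.4984 -0.1708  0.0566] F [1.3 2.8 5.7] op 0.0547 g 64.1
```

The outer end shows at 135.5 mm from the line against 135 mm expected, so the board is level. Handing in.

```bash
python3 -c "
from bench import r
print(r.close_job())"
```

```text
the job is handed in; nothing more can be done
None
```

I handed the job in at about 18.6 s on the clock: the end stop stands upright beyond the rail, and the board is held level on the rail and in line with it to within about 0.5°, its pencil line over the end edge to within 1–2 mm by the camera measurements.

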